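Nest the cafe's saucepans with their handles fanned

ROBOT

A 7-joint arm with a two-finger parallel gripper is mounted at the origin on the work surface. World frame = base frame: x ahead of the robot, y to its left, z up, the work surface at z = 0. Lengths are in m, angles in degrees, forces in N, time in s.
With the tool pointing down it reaches from about 0.425 to 0.875 m from the base axis. Payload 4.7 kg.
Tool frame: the origin (TCP) lies midway between the tips of the shut fingers; the grasp point (between the pads) lies env.grip_point_offset behind it (env.grip_point_offset is the distance from the TCP to the grasp point, in m); x points along the fingers, y is the direction in which the jaws open and shut, and the axes are right-handed (so a half turn about x gives the same grasp; the last joint's range is limited). The gripper opens to 87 mm and grips with 3 to 60 N. Pads are 19 mm wide; open, the fingers measure 117 mm over their backs; the gripper's body (75 mm by 190 mm) begins 51 mm behind the grasp point.
Start: joints at [0.808, 18.392, -4.016, 83.108, 1.295, 78.541, -3.26], TCP at [0.65, -0, 0.223] pointing down, gripper open.
Joint ranges: [-163.93, 163.93], [-17.29, 119.83], [-79.2, 71.16], [3.27, 140.29], [-89.18, 269.18], [5.43, 117.66], [-154.24, 154.24]. Speed limits (degrees/s): [147.25, 147.25, 180, 180, 180, 180, 180].

INTERFACE

Orientations are given as [roll, pitch, yaw] about the fixed x, y, z axes, in that order (R = Rz(yaw) Ry(pitch) Rx(roll)).
In Python, from cell import readout, read_camera, camera_params, sign_off, spot_in, pinpoint, env gives the robot as it stands.
- The arm moves only by the shell command python3 -m pendant 'ROWS' [OPENING] [FORCE]. ROWS is a JSON object of lists of equal length, an entry for each row: "xyz": the shift along the world's x, y, z in m, a list of three; "turn": the turn about the world's z in rad. A call has 1 to 10 rows; each row shifts and turns the pose as measured when the row begins; what a row does not reach is not made up. A row lasts 1/8 s, in which the tool goes at most 62.5 mm and 10.7 degrees, less where a joint would pass 70% of its speed; a pose out of reach is approached as far as the arm can. A call is refused whole if a number of a shift passes 0.0625 or a number of a turn 0.188, either way. A call with a gripper value outside its range is refused whole. OPENING is the opening, from 0 (shut) to 1 (fully open), set as the call begins (- or left out, the last holds). The fingers move at their own pace and stop on an object; FORCE is the grip in N (left out, the last holds). Time passes only in rows, so rows that do not move let the fingers close. It gives the time, the measured TCP pose, the force and the opening at its end, in the units of the state.
- readout.get_obs(): the state, without advancing time (a new reading comes with each control period).
- read_camera(name): name is "scene" or "side" or "wrist"; returns the picture (480x640x3 uint8, red, green, blue); there is no depth.
- camera_params(name): a dict with "fx", "fy", "cx", "cy" (pixels), "rvec" (rotation vector, rad) and "tvec" (3), from world to camera coordinates, as OpenCV has them; the wrist camera has in their place "hand_eye" (4x4, takes a point from camera to tool coordinates, whose origin is the TCP and whose axes are the tool frame's). Camera axes: x right, y down, z forward; pixel columns grow to the right and rows downward; lengths in m; the calibration is good to about 2 mm. The wrist camera is an equidistant fisheye: a pixel r from the principal point sees the ray r / f radians off the axis. A picture is of the moment at which its call begins: read the wrist's pose just before it. camera_params takes no time and is no camera call.
- sign_off(): hands the job in, once; it reports no verdict.
Trained networks look in the newest picture that a camera, given by its name, has taken for a name from the list of things; names that differ only in an ending like _2 or _b are one class to them, and where a whole thing is asked for, a point or a joint stands for the part that bears it (a point fixed in the world has none). Each returns a list of dicts, best first, with "score" (0 to 1); they miss things now and then, are a little off and sometimes report something else, mostly with a low value. They report only what shows in the picture. A call takes as long as a camera call.
- spot_in(camera, name): "at" ([x, y, z] in m, in the coordinates of the camera as it stood for that picture, good to about 4 mm: the middle of the surface that is visible of it).
- pinpoint(camera, name): "at" ([x, y, z] in m, in the coordinates of the camera as it stood for that picture, good to about 4 mm: a listed point, or the origin of a listed thing).
The state is a dict: "time_s": time; "qpos": joint angles; "joint_velocities": joint speeds; "effort": joint torques, N m; "tool_pos": TCP position; "tool_rot": TCP orientation; "force": force on the tool from outside, world axes, zero at the start; "wrist_torque": the same for the moment, N m; "grip_width": finger opening in m.
Only numpy, scipy, OpenCV 4.12 (cv2) and the standard library are available. Lean on these libraries where they do the work, as an engineer would, in place of code of your own. Each camera call takes 0.05 s, during which the arm holds its last target.

TASK

Put the saucepans away as a nest: set the medium deep saucepan down inside the big one, then the small one inside the medium one, each sitting flat on the floor of the pan below. Fan the handles so that each clears the one below: each handle should point about 60 degrees anticlockwise (seen from above) from the handle of the pan it sits in. Set the pans down rather than dropping them, leave the big pan about where it stands and do not shift the shallow frying pan, the milk jug or the mug.

Things in the scene. Friction and masses are not known exactly. Their poses are not given: they have to be found in the camera images.
- big_pan: Big deep steel saucepan, loose: 140 mm across the rim (132 inside), 120 across the bottom, 60 tall, wall 4, floor 5 thick. Black bar handle 18 wide, 14 tall, level along +x from the rim to 170 mm from the axis, 62 to 76 mm above the underside. Origin: centre of underside (z = 0 on the counter), z up. About 600 g. Stays put.
- medium_pan: Medium deep steel saucepan, loose: 104 mm across the rim (96 inside), 88 across the bottom, 60 tall, wall 4, floor 5 thick. Black bar handle 18 wide, 14 tall, level along +x from the rim to 150 mm from the axis, 62 to 76 mm above the underside. Origin: centre of underside (z = 0 on the counter), z up. About 280 g. Beside the big pan.
- medium_pan_grip (a point): Grip point amid the medium pan's handle bar: 105 mm from the pan's axis along +x, 69 mm above its underside; axes as the pan's. Pinched across the bar here from above with 40 N or more, the pan carries nearly level (its mass centre lies within 15 mm of its axis). When nested, this point is outside all the rims.
- small_pan: Small deep steel saucepan, loose: 70 mm across the rim (62 inside), 56 across the bottom, 60 tall, wall 4, floor 5 thick. Black bar handle 18 wide, 14 tall, level along +x from the rim to 150 mm from the axis, 62 to 76 mm above the underside. Origin: centre of underside (z = 0 on the counter), z up. About 170 g. On the big pan's other side.
- small_pan_grip (a point): Grip point amid the small pan's handle bar: 105 mm from the pan's axis along +x, 69 mm above its underside; axes as the pan's. Pinched across the bar here from above with 40 N or more, the pan carries nearly level (its mass centre lies within 15 mm of its axis). When nested, this point is outside all the rims.
- shallow_pan: Bystander: a shallow steel frying pan, 124 mm across and only 22 mm deep, with the same kind of black handle reaching 165 mm from its axis along its +x. Origin: centre of the underside.
- milk_jug: Bystander: a steel milk jug, 80 mm across the foot and 95 mm tall, with a wire loop handle on its +y side reaching 66 mm from the axis. Origin: centre of the underside.
- mug: Bystander: a white mug, 80 mm across and 85 mm tall, with a loop handle on its +y side. Origin: centre of the underside.

How it is judged:
By the outcome, as a careful person would: the job done as asked, in the order asked, and still so for the second after the job is handed in, with the robot touching nothing.
It also fails if it takes over 61 s, if anything falls off the work surface, if the arm or the gripper's body presses on something with over 40 N, if the wrist force passes 120 N, or if a joint passes its speed limit or range.

## Working session

There is one attempt and no reset: what is moved stays moved. The work goes in short steps, Python scripts to look and compute and a shell command to move; the robot and the scene stay as the last step left them, time stands still between calls to the robot, and variables do not carry over. Pictures are saved under pics/ and viewed, and the job is handed in when it is done.

```bash
mkdir -p pics; ls; cat > h.py <<'E'
import numpy as np, cv2
from scipy.spatial.transform import Rotation as R
from cell import readout, read_camera, camera_params, sign_off, spot_in, pinpoint, env
def snap(c,fn):
    im=read_camera(c); cv2.imwrite('pics/'+fn,im[:,:,::-1]); return im
def toworld(c,p):
    q=camera_params(c); p=np.array(p)
    if c=='wrist':
        o=readout.get_obs(); T=np.array(q['hand_eye']); t=T[:3,:3]@p+T[:3,3]
        return R.from_euler('xyz',o['tool_rot'],degrees=True).as_matrix()@t+np.array(o['tool_pos'])
    M=cv2.Rodrigues(np.array(q['rvec'],float))[0]
    return M.T@(p-np.array(q['tvec']).ravel())
def ray(c,u,v):
    q=camera_params(c);M=cv2.Rodrigues(np.array(q['rvec'],float))[0]
    C=-M.T@np.array(q['tvec']).ravel(); d=M.T@np.array([(u-q['cx'])/q['fx'],(v-q['cy'])/q['fy'],1]);return C,d
def onz(c,u,v,z):
    C,d=ray(c,u,v);return C+d*(z-C[2])/d[2]
def proj(c,P):
    q=camera_params(c);K=np.array([[q['fx'],0,q['cx']],[0,q['fy'],q['cy']],[0,0,1.]])
    return cv2.projectPoints(np.array(P,float).reshape(-1,3),np.array(q['rvec'],float),np.array(q['tvec'],float),K,None)[0].reshape(-1,2)
E
python3 - <<'E'
from h import *
np.set_printoptions(precision=4,suppress=True)
print(readout.get_obs(), env.grip_point_offset)
for c in ['scene','side']:
    snap(c,c+'0.png')
    for n in ['big_pan','medium_pan','medium_pan_grip','small_pan','small_pan_grip','shallow_pan','milk_jug','mug']:
        for d in pinpoint(c,n)[:2]: print(c,n,round(d['score'],2),toworld(c,d['at']))
snap('wrist','wrist0.png')
E
```

```text
pics
{'time_s': 0.0, 'qpos': array([ 0.807 , 18.4385, -4.0152, 83.1761,  1.2942, 78.54  , -3.2609]), 'joint_velocities': array([ 0.0438,  0.0193, -0.037 , -0.1018, -0.0088, -0.0953,  0.0335]), 'effort': array([ -0.0003, -49.1285,  -0.4039, -31.2526,  -0.0641,   0.0438,
         0.0002]), 'tool_pos': array([ 0.6494, -0.    ,  0.2215]), 'tool_rot': array([ -87.3101,   89.8905, -177.3087]), 'force': array([ 1.0287,  0.7808, -0.5138]), 'wrist_torque': array([-0.0365,  0.0119,  0.0722]), 'grip_width': 0.08723057157440449} 0.0187
scene big_pan 0.94 [ 0.5254  0.0143 -0.0006]
scene medium_pan 0.83 [ 0.4809  0.2818 -0.0018]
scene medium_pan_grip 0.83 [0.5883 0.2882 0.0649]
scene small_pan 0.88 [ 0.4861 -0.3116 -0.0006]
scene small_pan_grip 0.74 [ 0.5925 -0.3013  0.0688]
scene shallow_pan 0.76 [ 0.7214 -0.1822  0.0023]
scene shallow_pan 0.58 [ 0.3512 -0.1447 -0.0039]
scene mug 0.92 [ 0.7052  0.2661 -0.0018]
side big_pan 0.58 [0.522  0.0111 0.0002]
side medium_pan 0.69 [ 0.4785  0.2797 -0.0016]
side medium_pan_grip 0.75 [0.5851 0.2845 0.073 ]
side small_pan 0.7 [ 0.4854 -0.3138  0.0012]
side small_pan_grip 0.66 [ 0.5872 -0.3023  0.071 ]
side shallow_pan 0.8 [ 0.7127 -0.1847 -0.0013]
side shallow_pan 0.44 [ 0.7026  0.2665 -0.0037]
side milk_jug 0.65 [ 0.3533 -0.1472  0.0011]
side mug 0.92 [ 0.7004  0.2672 -0.0006]
side mug 0.51 [ 0.5875 -0.3017  0.0721]
```

View pics/scene0.png

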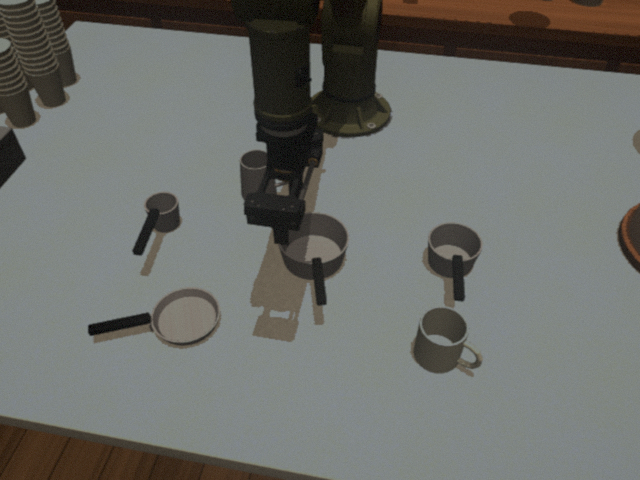

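View pics/side0.png

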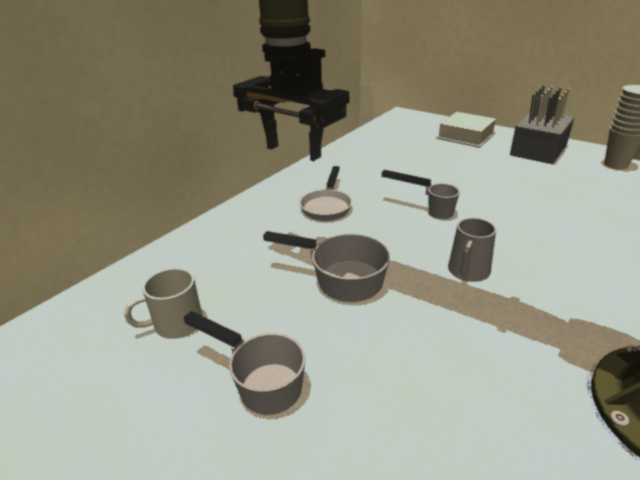

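View pics/wrist0.png

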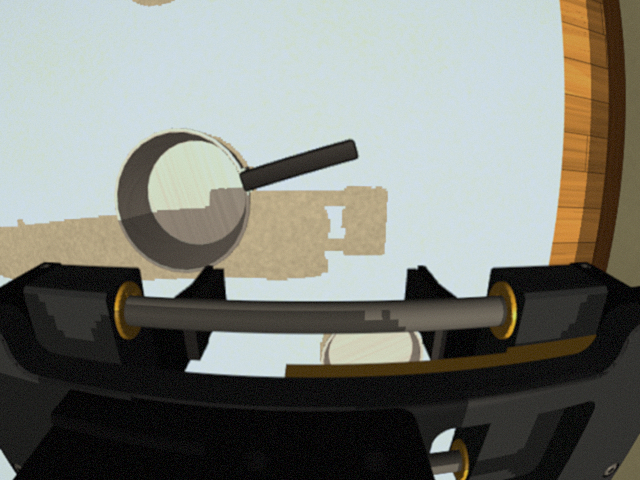

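The scene view shows the big pan at (314,245), the medium at (455,250) and the small at (162,212), handles all pointing roughly +x. Next I'll refine the poses by fitting the model outlines.

```bash
cat > fit.py <<'E'
from h import *
np.set_printoptions(precision=4,suppress=True)
PR={'big':(.07,.06,.17),'medium':(.052,.044,.15),'small':(.035,.028,.15)}
def outline(k,x,y,a,z=0):
    r,rb,L=PR[k]; t=np.linspace(0,2*np.pi,60)
    Rz=R.from_euler('z',a,degrees=True).as_matrix(); o=np.array([x,y,z])
    rim=np.c_[r*np.cos(t),r*np.sin(t),0*t+.06]; bot=np.c_[rb*np.cos(t),rb*np.sin(t),0*t]
    h=[np.array([[r,-.009,q],[L,-.009,q],[L,.009,q],[r,.009,q],[r,-.009,q]]) for q in(.062,.076)]
    return [(Rz@s.T).T+o for s in [rim,bot]+h]
def handle_fit(c,im,x,y,a,k,z=0,rmin=.0):
    # dark pixels within the predicted handle neighbourhood, on plane z=.069, centroid+axis
    r,rb,L=PR[k]; r=max(r,rmin)
    d=np.array([np.cos(np.radians(a)),np.sin(np.radians(a))])
    hull=cv2.convexHull(proj(c,np.vstack(outline(k,x,y,a,z)[2:])).astype(np.float32)).astype(int)
    m=np.zeros(im.shape[:2],np.uint8); cv2.fillPoly(m,[hull.reshape(-1,1,2)],255); m=cv2.dilate(m,np.ones((13,13)))
    g=im.max(axis=2); v,u=np.nonzero((m>0)&(g<60))
    P=np.array([onz(c,uu,vv,.072+z)[:2] for uu,vv in zip(u,v)])
    ctr=P.mean(0); w,V=np.linalg.eigh(np.cov((P-ctr).T)); ax=V[:,1]; ax=ax*np.sign(ax@d)
    s=(P-ctr)@ax
    return len(P),ctr,np.degrees(np.arctan2(ax[1],ax[0])),ctr+ax*s.max(),s.max()-s.min()
def draw(c,im,items,fn,crop=None,sc=1):
    im=cv2.resize(im[:,:,::-1],None,fx=sc,fy=sc,interpolation=cv2.INTER_CUBIC)
    for it in items:
        for s,col in zip(outline(*it),[(0,255,0),(255,0,0),(0,0,255),(0,255,255)]):
            cv2.polylines(im,[(proj(c,s)*sc).astype(int).reshape(-1,1,2)],False,col,1)
    if crop: u0,v0,u1,v1=[int(q*sc) for q in crop]; im=im[v0:v1,u0:u1]
    cv2.imwrite('pics/'+fn,im)
E
python3 - <<'E'
from fit import *
its=[('big',.5235,.0125,0),('medium',.4795,.281,3),('small',.4857,-.3125,6)]
for c in ['scene','side']:
    im=cv2.imread(f'pics/{c}0.png')[:,:,::-1]
    for k,x,y,a in its:
        print(c,k,*handle_fit(c,im,x,y,a,k))
    draw(c,im,its,c+'0o.png',(120,160,520,340) if c=='scene' else (170,150,490,430),2)
o=readout.get_obs(); print(R.from_euler('xyz',o['tool_rot'],degrees=True).as_matrix())
E
```

```text
scene big 395 [0.6181 0.0133] 79.00884544213876 [0.6229 0.038 ] 0.055291425442692485
scene medium 699 [0.5776 0.2857] 3.7320664640584935 [0.6374 0.2896] 0.12823881193264572
scene small 677 [ 0.5685 -0.299 ] 6.374140055217504 [ 0.6414 -0.2908] 0.14547541786262486
side big 304 [0.6213 0.0434] 9.1705738577252 [0.6829 0.0534] 0.1035581927975043
side medium 741 [0.5766 0.2901] 2.836569233414748 [0.63   0.2927] 0.10582103830763226Traceback (most recent call last):
  File "<stdin>", line 6, in <module>
  File "fit.py", line 17, in handle_fit
    P=np.array([onz(c,uu,vv,.072+z)[:2] for uu,vv in zip(u,v)])
                ~~~^^^^^^^^^^^^^^^^
  File "h.py", line 17, in onz
    C,d=ray(c,u,v);return C+d*(z-C[2])/d[2]
        ~~~^^^^^^^
  File "h.py", line 14, in ray
    q=camera_params(c);M=cv2.Rodrigues(np.array(q['rvec'],float))[0]
ValueError: time passes only in moves, steps and waits
```

View pics/scene0o.png

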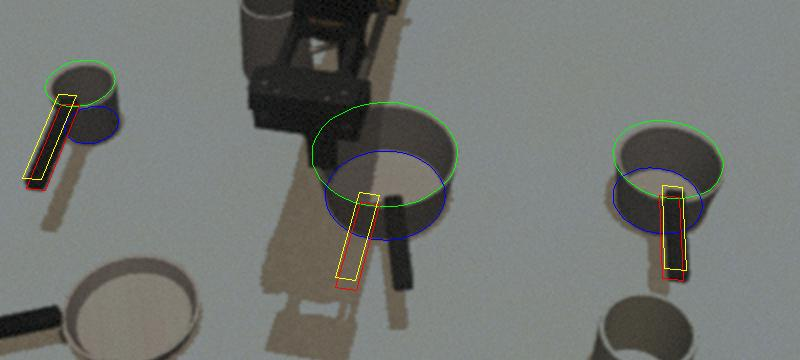

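```bash
python3 - <<'E'
from cell import camera_params
import pickle
pickle.dump({c:camera_params(c) for c in ['scene','side','wrist']},open('cam.pkl','wb'))
E
sed -i 's/^def snap/import pickle\n_P=pickle.load(open("\.\/cam.pkl","rb"))\ndef camera_params(c): return _P[c]\ndef snap/' h.py
python3 - <<'E'
from fit import *
its=[('big',.5235,.0125,12),('medium',.4795,.281,3),('small',.4857,-.3125,6)]
for c in ['scene','side']:
    im=cv2.imread(f'pics/{c}0.png')[:,:,::-1]
    for k,x,y,a in its:
        print(c,k,*handle_fit(c,im,x,y,a,k))
    draw(c,im,its,c+'0o.png',(120,160,520,340) if c=='scene' else (170,150,490,430),2)
o=readout.get_obs(); print(o['time_s'],R.from_euler('xyz',o['tool_rot'],degrees=True).as_matrix())
E
```

```text
scene big 639 [0.6342 0.0399] 22.75207525943844 [0.6902 0.0634] 0.10658834439203643
scene medium 699 [0.5776 0.2857] 3.7320664640584935 [0.6374 0.2896] 0.12823881193264572
scene small 677 [ 0.5685 -0.299 ] 6.374140055217504 [ 0.6414 -0.2908] 0.14547541786262486
side big 421 [0.6301 0.0484] 15.262038854870719 [0.6808 0.0622] 0.10330656366323808
side medium 741 [0.5766 0.2901] 2.836569233414748 [0.63   0.2927] 0.10582103830763226
side small 275 [ 0.5708 -0.2988] 4.5557390317580015 [ 0.631 -0.294] 0.11654851798496335
0.95 [[ 0.0001  1.     -0.    ]
 [-0.0001 -0.     -1.    ]
 [-1.      0.0001  0.0001]]
```

View pics/scene0o.png

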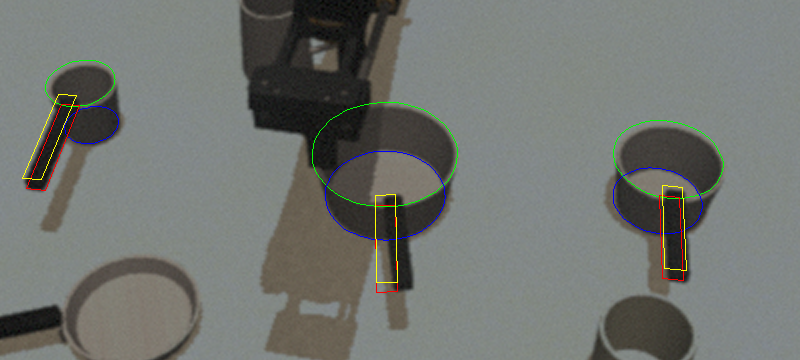

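View pics/side0o.png

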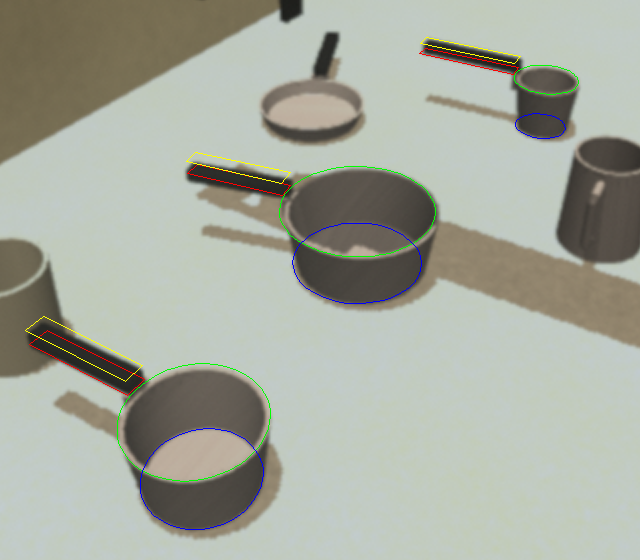

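```bash
python3 - <<'E'
from fit import *
for c in ['scene','side']:
    im=cv2.imread(f'pics/{c}0.png')[:,:,::-1]
    a=17
    for i in range(3):
        n=handle_fit(c,im,.526,.0125,a,'big'); print(c,*n); a=n[2]
its=[('big',.527,.0135,17),('medium',.481,.2815,3.2),('small',.487,-.3125,5.5)]
for c in ['scene','side']:
    im=cv2.imread(f'pics/{c}0.png')[:,:,::-1]
    draw(c,im,its,c+'0p.png',(120,160,520,340) if c=='scene' else (170,150,490,430),2)
E
```

```text
scene 674 [0.6331 0.044 ] 16.98998074931017 [0.6907 0.0616] 0.10666074614792315
scene 674 [0.6331 0.044 ] 16.98998074931017 [0.6907 0.0616] 0.10666074614792315
scene 674 [0.6331 0.044 ] 16.98998074931017 [0.6907 0.0616] 0.10666074614792315
side 421 [0.6301 0.0484] 15.262038854870719 [0.6808 0.0622] 0.10330656366323808
side 421 [0.6301 0.0484] 15.262038854870719 [0.6808 0.0622] 0.10330656366323808
side 421 [0.6301 0.0484] 15.262038854870719 [0.6808 0.0622] 0.10330656366323808
```

View pics/scene0p.png

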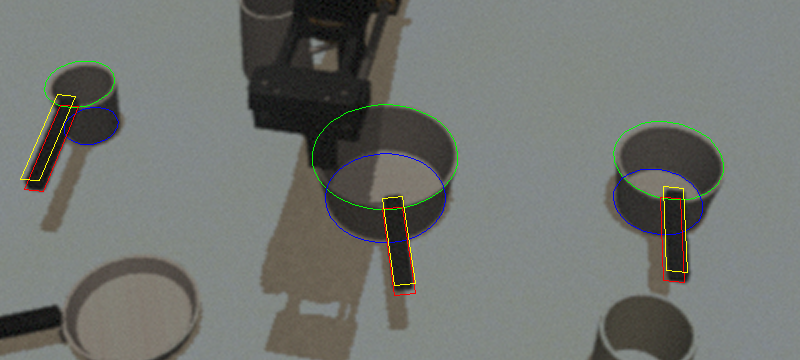

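View pics/side0p.png

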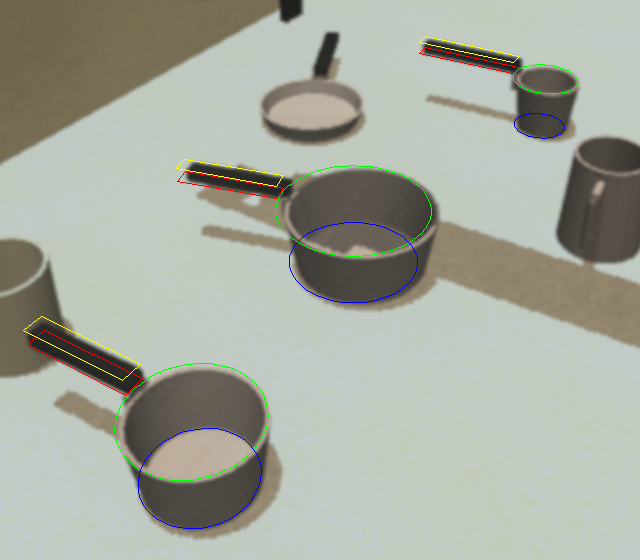

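```bash
python3 -m pendant '{"xyz":[[-0.007,0.032,0],[-0.007,0.032,0],[-0.007,0.032,0],[-0.007,0.032,0],[-0.007,0.032,0],[-0.007,0.032,0],[-0.007,0.032,0],[-0.007,0.032,0],[-0.007,0.032,0],[0,0,0]],"turn":[-0.17,-0.17,-0.17,-0.17,-0.17,-0.17,-0.17,-0.17,-0.17,0]}' 0.7
python3 - <<'E'
from fit import *
o=readout.get_obs(); M=R.from_euler('xyz',o['tool_rot'],degrees=True).as_matrix(); print(o['time_s'],o['tool_pos'],M[:,1],np.degrees(np.arctan2(M[1,1],M[0,1])),o['qpos'])
snap('wrist','w1.png')
for n in ['medium_pan','medium_pan_grip']:
    for d in pinpoint('wrist',n)[:1]: print(n,d['score'],toworld('wrist',d['at']))
E
```

```text
time_s: 2.2
tool_pos: [0.5836, 0.2957, 0.2227]
tool_rot: [-23.5, 89.9, 155.8]
force: [-0.2, 0.3, -0.2]
grip_width: 0.0608
2.2 [0.5836 0.2957 0.2227] [-0.0121 -0.9999 -0.0008] -90.69185522667111 [ -27.9603   18.8798   -1.522    82.4375    0.4106   78.7554 -120.1728]
medium_pan 0.79 [0.4835 0.2818 0.0009]
medium_pan_grip 0.62 [0.591  0.2816 0.0671]
```

View pics/w1.png

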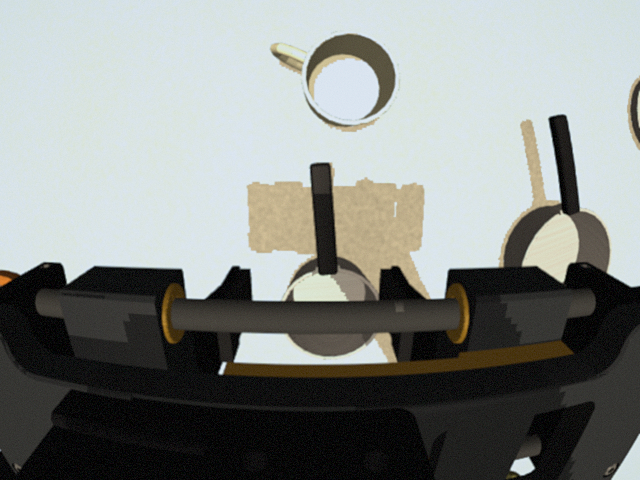

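The wrist view shows the medium handle between the fingers, from (320,165) to (328,270). I'll descend and grip.

```bash
python3 -m pendant '{"xyz":[[0.003,-0.010,0],[0,0,-0.04],[0,0,-0.04],[0,0,-0.04],[0,0,-0.04],[0,0,-0.012],[0,0,0]],"turn":[0.068,0,0,0,0,0,0]}' 0.7
python3 - <<'E'
from fit import *
o=readout.get_obs(); M=R.from_euler('xyz',o['tool_rot'],degrees=True).as_matrix(); print(np.degrees(np.arctan2(M[1,1],M[0,1])))
im=snap('wrist','w2.png')
E
```

```text
time_s: 3.22
tool_pos: [0.596, 0.2657, 0.05]
tool_rot: [146.0, 89.5, -31.6]
force: [-0.1, 1.3, 0.6]
grip_width: 0.061
-87.62260535258143
```

View pics/w2.png

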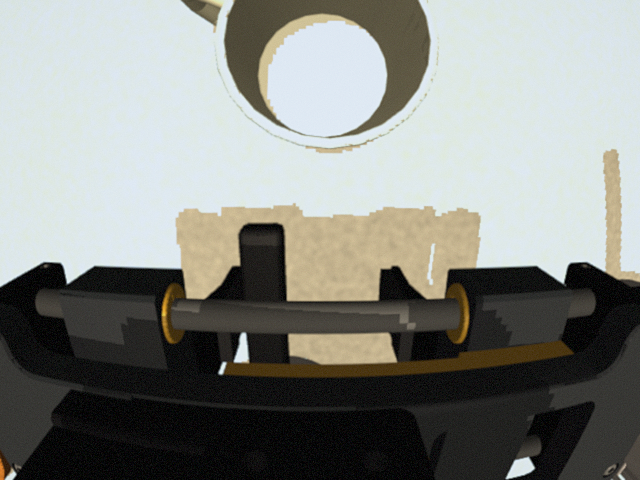

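Handle sits at column 262, left of the jaw centre (about 318), since the tool drifted about (+10, −20) mm. I'll correct that.

```bash
python3 -m pendant '{"xyz":[[-0.005,0.010,0],[-0.005,0.010,0],[0,0,0]],"turn":[0,0,0]}' 0.7
python3 -m pendant '{"xyz":[[0,0,0],[0,0,0]],"turn":[0,0,0]}' 0.7
python3 - <<'E'
from fit import *
o=readout.get_obs(); M=R.from_euler('xyz',o['tool_rot'],degrees=True).as_matrix(); print(np.degrees(np.arctan2(M[1,1],M[0,1])))
E
```

```text
time_s: 3.65
tool_pos: [0.588, 0.2892, 0.0554]
tool_rot: [175.1, 89.1, -2.4]
force: [-0.1, 0.3, -0.8]
grip_width: 0.0609
-87.56805383656626schema error: expected 2 entries
```

```bash
python3 -m pendant '{"xyz":[[-0.001,-0.003,-0.006],[0,0,0]],"turn":[0.01,0]}' 0.7
python3 - <<'E'
from fit import *
im=snap('wrist','w3.png');o=readout.get_obs(); M=R.from_euler('xyz',o['tool_rot'],degrees=True).as_matrix(); print(np.degrees(np.arctan2(M[1,1],M[0,1])))
E
```

```text
time_s: 3.9
tool_pos: [0.5871, 0.2862, 0.0495]
tool_rot: [174.9, 89.1, -2.1]
force: [0.3, -0.6, -0.6]
grip_width: 0.0607
-86.91890036571672
```

View pics/w3.png

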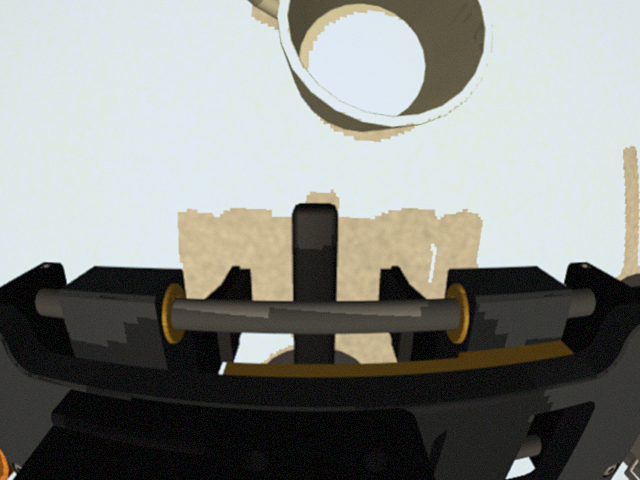

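The handle is centred at column 315 and vertical in the picture, so it is aligned with the jaws. Now I'll close at 55 N.

```bash
python3 -m pendant '{"xyz":[[0,0,0],[0,0,0],[0,0,0],[0,0,0],[0,0,0]],"turn":[0,0,0,0,0]}' 0 55
python3 - <<'E'
from fit import *
o=readout.get_obs(); M=R.from_euler('xyz',o['tool_rot'],degrees=True).as_matrix(); print(np.degrees(np.arctan2(M[1,1],M[0,1])),o['tool_pos'])
its=[('big',.524,.0135,16),('medium',.481,.2815,3.2)]
for c in ['scene','side']:
    im=snap(c,c+'1.png')
    for k,x,y,a in its: print(c,k,*handle_fit(c,im,x,y,a,k))
    for n in ['big_pan','medium_pan','medium_pan_grip']:
        for d in pinpoint(c,n)[:1]: print(n,d['score'],toworld(c,d['at']))
E
```

```text
time_s: 4.58
tool_pos: [0.5879, 0.2858, 0.0498]
tool_rot: [175.8, 89.0, -1.1]
force: [0.6, -0.0, -0.6]
grip_width: 0.0188
-86.98489217407607 [0.5879 0.2858 0.0498]
scene big 631 [0.6336 0.0446] 16.23569073900693 [0.6906 0.0612] 0.10593026755691531
scene medium 1124 [0.5699 0.2849] 1.4829674376539028 [0.6383 0.2867] 0.12853869947157126
big_pan 0.85 [ 0.5229  0.0109 -0.0036]
medium_pan 0.72 [0.4815 0.2794 0.002 ]
medium_pan_grip 0.93 [0.5887 0.2875 0.0678]
side big 358 [0.6305 0.0483] 15.663005123166753 [0.6805 0.0623] 0.1012978366913598
side medium 1290 [0.5906 0.2861] -3.4869799083937 [0.656  0.2822] 0.13230412892758803
big_pan 0.72 [ 0.5195  0.0103 -0.0004]
medium_pan 0.68 [ 0.4777  0.2808 -0.0018]
medium_pan_grip 0.87 [0.585  0.2845 0.0717]
```

View pics/scene1.png

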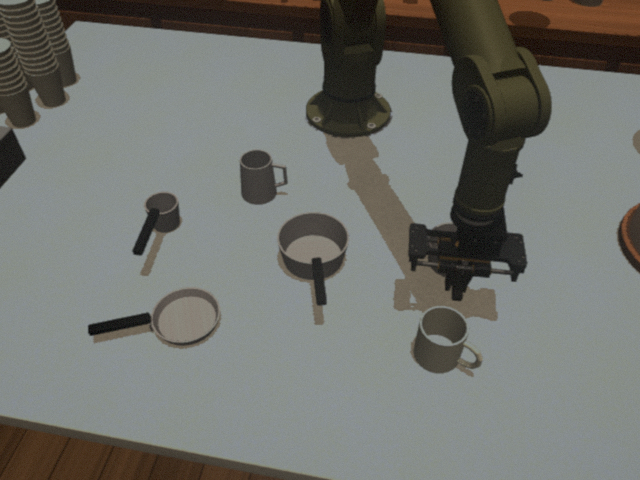

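```bash
python3 -m pendant '{"xyz":[[0,0,0.015],[0,0,0.03],[0,0,0.03],[0,0,0.025],[0,0,0],[0,0,0]],"turn":[0,0,0,0,0,0]}' 0 55
python3 -m pendant '{"xyz":[[-0.002,-0.008,0],[-0.005,-0.02,0],[-0.005,-0.02,0],[-0.005,-0.02,0],[-0.005,-0.02,0],[-0.005,-0.02,0],[-0.005,-0.02,0],[-0.004,-0.02,0],[-0.002,-0.01,0],[0,0,0]],"turn":[0.06,0.15,0.15,0.15,0.15,0.15,0.15,0.15,0.1,0]}' 0 55
python3 - <<'E'
from fit import *
o=readout.get_obs(); M=R.from_euler('xyz',o['tool_rot'],degrees=True).as_matrix(); print(np.degrees(np.arctan2(M[1,1],M[0,1])),o['tool_pos'],o['qpos'])
snap('side','side2.png')
E
```

```text
time_s: 5.72
tool_pos: [0.5867, 0.2836, 0.1531]
tool_rot: [163.9, 89.1, -13.0]
force: [-0.6, 0.8, -2.6]
grip_width: 0.0174
time_s: 6.98
tool_pos: [0.5373, 0.1185, 0.1366]
tool_rot: [-59.3, 89.4, -164.7]
force: [-0.1, 1.0, -2.3]
grip_width: 0.0174
-15.385298853616169 [0.5373 0.1185 0.1366] [ -9.6805  10.4033  -6.123  103.1061   1.1929  67.144  -31.5623]
```

View pics/side2.png

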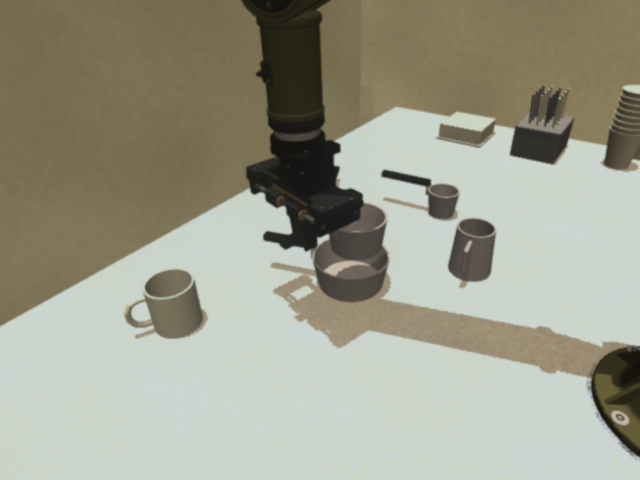

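The pan hangs above the big one and looks level at (355,230). I'll fine-align it, then verify with the networks.

```bash
python3 -m pendant '{"xyz":[[0.005,-0.0015,0],[0.005,-0.0015,0],[0,0,0],[0,0,0]],"turn":[0.024,0,0,0]}' 0 55
python3 - <<'E'
from fit import *
o=readout.get_obs(); M=R.from_euler('xyz',o['tool_rot'],degrees=True).as_matrix(); a=90+np.degrees(np.arctan2(M[1,1],M[0,1])); print(a,o['tool_pos'])
p=o['tool_pos'];z=p[2]-.0498
c0=p[:2]-.106*np.array([np.cos(np.radians(a)),np.sin(np.radians(a))]);print('pan ctr',c0,z)
its=[('big',.522,.0125,16),('medium',c0[0],c0[1],a,z)]
for c in ['scene','side']:
    im=snap(c,c+'3.png'); draw(c,im,its,c+'3o.png',(230,120,430,320) if c=='scene' else (230,150,430,320),3)
    for n in ['big_pan','medium_pan','medium_pan_grip']:
        for d in pinpoint(c,n)[:1]: print(c,n,d['score'],toworld(c,d['at']))
E
```

```text
time_s: 7.52
tool_pos: [0.5478, 0.1183, 0.1356]
tool_rot: [-67.0, 89.3, -170.9]
force: [-0.3, 0.1, -2.6]
grip_width: 0.0174
76.0775998850936 [0.5478 0.1183 0.1356]
pan ctr [0.5223 0.0154] 0.08579479580199122
scene big_pan 0.71 [ 0.5245  0.0116 -0.003 ]
scene medium_pan 0.69 [0.5229 0.0161 0.087 ]
scene medium_pan_grip 0.58 [0.5501 0.1174 0.1494]
side medium_pan 0.97 [0.5174 0.0145 0.0858]
side medium_pan_grip 0.81 [0.5491 0.1112 0.1582]
```

View pics/scene3o.png

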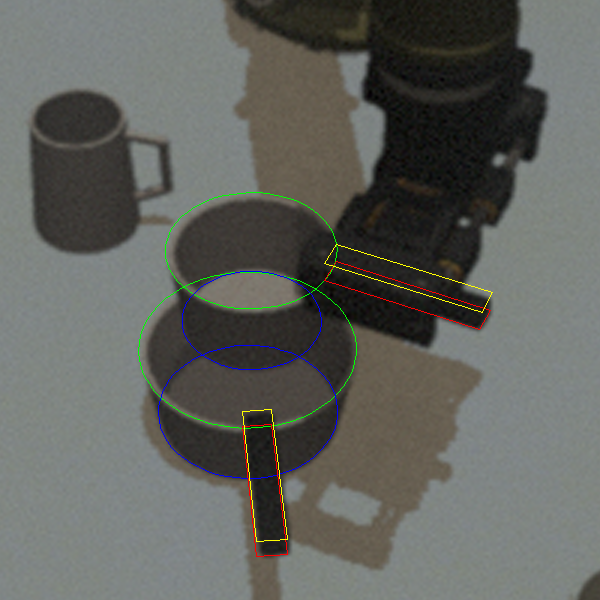

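View pics/side3o.png

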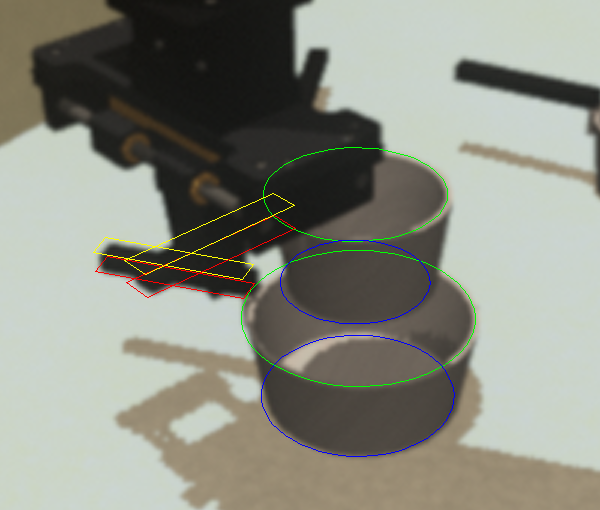

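Overlays agree: the medium sits concentric with the big pan within about 3 mm. Lowering in steps.

```bash
python3 -m pendant '{"xyz":[[0,-0.003,-0.01],[0,0,-0.015],[0,0,-0.015],[0,0,-0.01],[0,0,0]],"turn":[0,0,0,0,0]}' 0 55
python3 - <<'E'
from fit import *
o=readout.get_obs(); M=R.from_euler('xyz',o['tool_rot'],degrees=True).as_matrix(); a=90+np.degrees(np.arctan2(M[1,1],M[0,1])); print(a)
p=o['tool_pos']; print('ctr',p[:2]-.106*np.array([np.cos(np.radians(a)),np.sin(np.radians(a))]))
E
```

```text
time_s: 8.55
tool_pos: [0.5464, 0.1143, 0.0807]
tool_rot: [-65.5, 89.2, -169.4]
force: [-0.1, 0.2, -2.4]
grip_width: 0.0175
76.05867233681194
ctr [0.5208 0.0114]
```

```bash
python3 -m pendant '{"xyz":[[0.001,0.001,-0.008],[0,0,-0.007],[0,0,-0.004],[0,0,-0.002],[0,0,0]],"turn":[0,0,0,0,0]}' 0 55
```

```text
time_s: 9.18
tool_pos: [0.5484, 0.1156, 0.0591]
tool_rot: [-66.0, 89.3, -170.0]
force: [-0.5, 0.2, -1.8]
grip_width: 0.0169
```

```bash
python3 -m pendant '{"xyz":[[0,0,-0.002],[0,0,-0.001],[0,0,-0.001],[0,0,0]],"turn":[0,0,0,0]}' 0 55;  python3 -m pendant '{"xyz":[[0,0,-0.001],[0,0,0]],"turn":[0,0]}' 0 55
python3 - <<'E'
from fit import *
o=readout.get_obs(); M=R.from_euler('xyz',o['tool_rot'],degrees=True).as_matrix(); a=90+np.degrees(np.arctan2(M[1,1],M[0,1])); print(a)
im=snap('side','side4.png');cv2.imwrite('pics/side4c.png',cv2.resize(im[150:330,220:440,::-1],None,fx=3,fy=3))
E
```

```text
time_s: 9.68
tool_pos: [0.5488, 0.1157, 0.0554]
tool_rot: [-66.1, 89.4, -170.0]
force: [-0.5, -0.2, -1.6]
grip_width: 0.0173
time_s: 9.93
tool_pos: [0.549, 0.1158, 0.0546]
tool_rot: [-66.0, 89.4, -169.9]
force: [0.7, -0.8, -2.6]
grip_width: 0.0173
76.06770349647438
```

View pics/side4c.png

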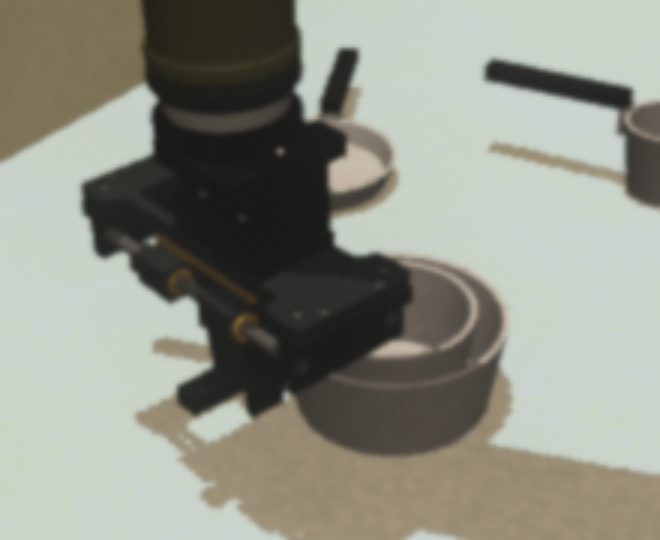

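Concentric in the picture; the wrist still carries the full weight. Creep down until it goes.

```bash
for i in 1 2; do python3 -m pendant '{"xyz":[[0,0,-0.001],[0,0,0]],"turn":[0,0]}' 0 55; done
```

```text
time_s: 10.22
tool_pos: [0.5492, 0.1162, 0.0541]
tool_rot: [-67.6, 89.4, -171.5]
force: [0.2, -1.5, -1.3]
grip_width: 0.0173
time_s: 10.48
tool_pos: [0.5494, 0.1165, 0.0537]
tool_rot: [-69.4, 89.5, -173.3]
force: [-1.1, -0.8, 0.7]
grip_width: 0.017
```

```bash
python3 -m pendant '{"xyz":[[0,0,-0.001],[0,0,0]],"turn":[0,0]}' 0 55; python3 -m pendant '{"xyz":[[0,0,-0.001],[0,0,0]],"turn":[0,0]}' 0 55;
```

```text
time_s: 10.72
tool_pos: [0.5495, 0.1169, 0.0533]
tool_rot: [-70.8, 89.5, -174.8]
force: [-1.3, 0.3, 2.7]
grip_width: 0.017
time_s: 10.98
tool_pos: [0.5497, 0.1172, 0.0529]
tool_rot: [-72.8, 89.5, -176.7]
force: [-1.7, 0.4, 3.6]
grip_width: 0.0174
```

Contact confirmed: the vertical force swung from −2.6 to +3.6 N. I'll open partway and check.

```bash
python3 -m pendant '{"xyz":[[0,0,0],[0,0,0],[0,0,0],[0,0,0]],"turn":[0,0,0,0]}' 0.6 55
python3 -m pendant '{"xyz":[[0,0,0.02],[0,0,0.03],[0,0,0.03],[0,0,0.03],[0,0,0]],"turn":[0,0,0,0,0]}' 0.6 55
python3 - <<'E'
from fit import *
o=readout.get_obs(); M=R.from_euler('xyz',o['tool_rot'],degrees=True).as_matrix(); a=90+np.degrees(np.arctan2(M[1,1],M[0,1])); print(a)
im=snap('side','side5.png');cv2.imwrite('pics/side5c.png',cv2.resize(im[150:330,220:440,::-1],None,fx=3,fy=3))
im=snap('wrist','w5.png')
E
```

```text
time_s: 11.48
tool_pos: [0.55, 0.1157, 0.0517]
tool_rot: [-62.3, 89.5, -166.2]
force: [0.7, -0.2, -0.6]
grip_width: 0.0479
time_s: 12.1
tool_pos: [0.549, 0.115, 0.1636]
tool_rot: [-60.3, 89.4, -164.2]
force: [0.1, -0.2, -0.9]
grip_width: 0.0521
76.06627299108578
```

View pics/side5c.png

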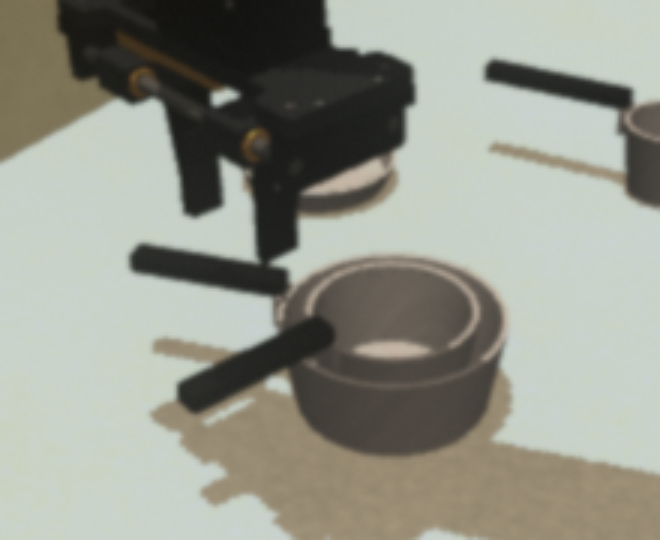

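View pics/w5.png

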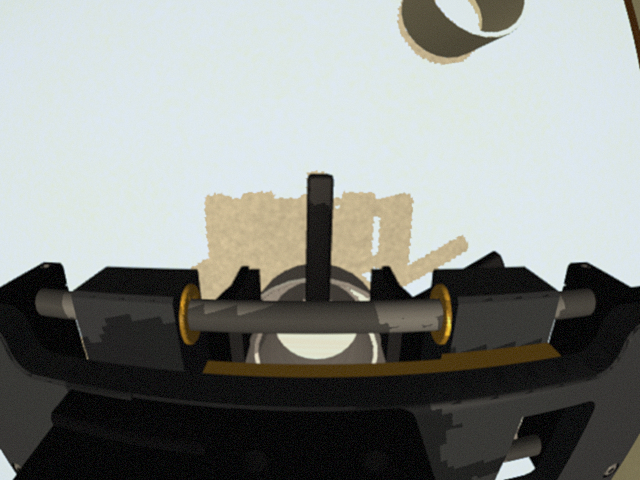

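Medium pan seated, concentric at (390,310) in the crop, handle along the jaws. Now the small pan.

```bash
python3 -m pendant '{"xyz":[[0.004,-0.02,0.02],[0.004,-0.045,0],[0.004,-0.045,0],[0.004,-0.045,0],[0.004,-0.045,0],[0.004,-0.045,0],[0.004,-0.045,0],[0.004,-0.045,0],[0.004,-0.045,0],[0.004,-0.03,0]],"turn":[0,-0.15,-0.15,-0.15,-0.15,-0.15,-0.15,-0.15,-0.15,-0.03]}' 0.7
python3 -m pendant '{"xyz":[[0,0,0],[0,0,0]],"turn":[0,0]}' 0.7
python3 - <<'E'
from fit import *
o=readout.get_obs(); M=R.from_euler('xyz',o['tool_rot'],degrees=True).as_matrix(); a=90+np.degrees(np.arctan2(M[1,1],M[0,1])); print(a,o['tool_pos'])
snap('wrist','w6.png')
for n in ['small_pan','small_pan_grip']:
    for d in pinpoint('wrist',n)[:1]: print(n,d['score'],toworld('wrist',d['at']))
its=[('big',.522,.0125,16),('medium',.522,.0125,76.07,.005)]
for c in ['scene','side']:
    im=snap(c,c+'6.png'); draw(c,im,its,c+'6o.png',(230,150,430,320),3)
    for k,x,y,a,z in [('big',.522,.0125,16,0),('medium',.522,.0125,76,.005),('small',.487,-.3118,5.5,0)]: print(c,k,*handle_fit(c,im,x,y,a,k,z))
    for n in ['small_pan','small_pan_grip','medium_pan','big_pan','medium_pan_grip','shallow_pan']:
        for d in pinpoint(c,n)[:1]: print(n,d['score'],toworld(c,d['at']))
E
```

```text
time_s: 13.45
tool_pos: [0.5764, -0.3029, 0.1613]
tool_rot: [-50.1, 87.6, 133.6]
force: [1.1, -0.7, -0.2]
grip_width: 0.061
time_s: 13.7
tool_pos: [0.5739, -0.3046, 0.1572]
tool_rot: [-45.5, 87.3, 137.9]
force: [0.1, 0.1, -0.1]
grip_width: 0.0608
3.451479454506668 [ 0.5739 -0.3046  0.1572]
small_pan 0.72 [ 0.4858 -0.3108  0.0072]
small_pan_grip 0.64 [ 0.5949 -0.3025  0.0682]
scene big 777 [0.6266 0.042 ] 16.682539926788518 [0.6908 0.0613] 0.1168070226722315
scene medium 711 [0.548  0.0949] 71.90779688153194 [0.568  0.1562] 0.12010715350596413
scene small 828 [ 0.5622 -0.2994] 6.007095807517632 [ 0.6418 -0.2911] 0.14581130817409904
small_pan 0.86 [ 0.4837 -0.3098 -0.002 ]
small_pan_grip 0.98 [ 0.5937 -0.3005  0.0678]
medium_pan 0.74 [0.5208 0.0125 0.008 ]
big_pan 0.57 [0.5259 0.015  0.0021]
medium_pan_grip 0.79 [0.5503 0.1122 0.0754]
shallow_pan 0.72 [ 0.7213 -0.1824 -0.0001]
side big 418 [0.6305 0.0484] 15.35302338551536 [0.681  0.0623] 0.10416689902980628
side medium 601 [0.5419 0.1093] 74.42343984518484 [0.556  0.1599] 0.10404384984116584
side small 295 [ 0.5694 -0.2983] 1.856240389417724 [ 0.6315 -0.2963] 0.13421918862307342
small_pan 0.63 [ 0.6989  0.2672 -0.0005]
small_pan_grip 0.6 [ 0.5878 -0.3032  0.0728]
medium_pan 0.95 [0.5201 0.013  0.0034]
big_pan 0.83 [0.5211 0.0115 0.0016]
medium_pan_grip 0.82 [0.5484 0.1096 0.0785]
shallow_pan 0.86 [ 0.714  -0.1818 -0.0024]
```

View pics/scene6o.png

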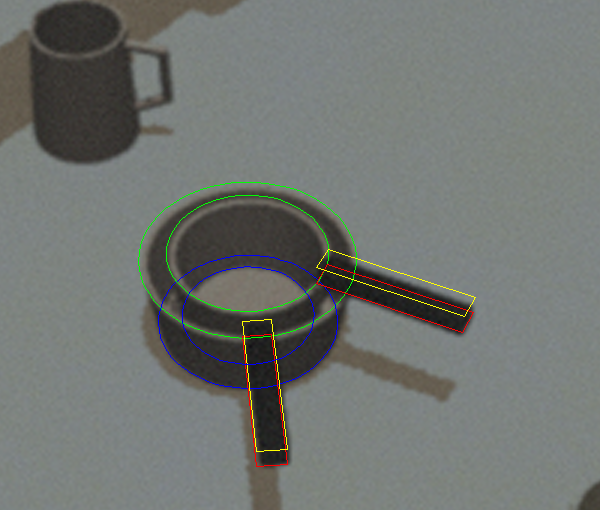

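View pics/w6.png

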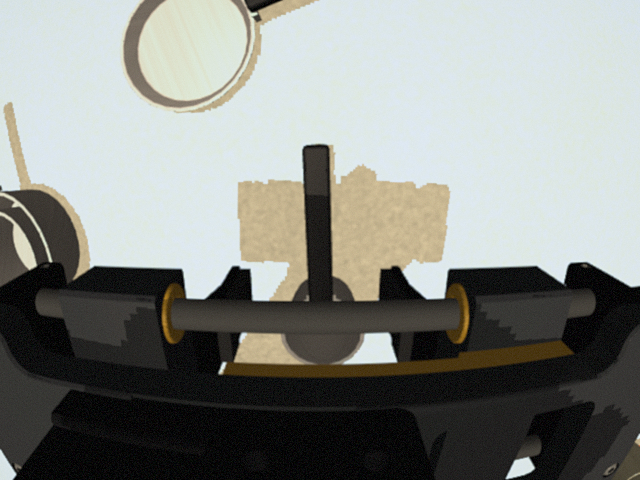

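View pics/side6o.png

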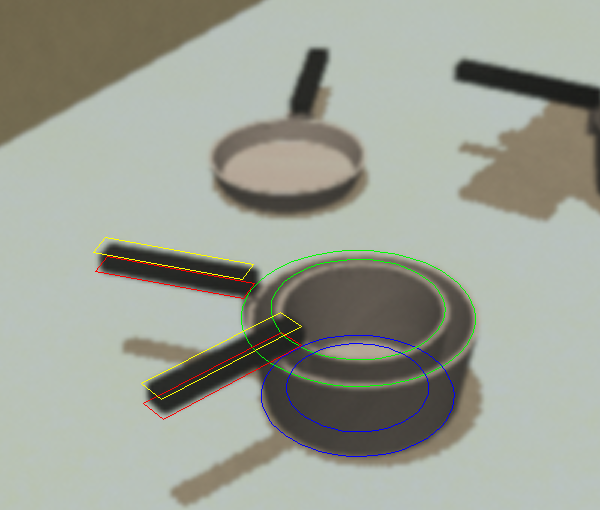

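```bash
python3 -m pendant '{"xyz":[[0.006,0.001,-0.01],[0.006,0.001,-0.02],[0.004,0.0005,-0.02],[0,0,-0.02],[0,0,0],[0,0,0]],"turn":[0.027,0,0,0,0,0]}' 0.7
python3 - <<'E'
from fit import *
o=readout.get_obs(); M=R.from_euler('xyz',o['tool_rot'],degrees=True).as_matrix(); a=90+np.degrees(np.arctan2(M[1,1],M[0,1])); print(a,o['tool_pos'],M[:,0])
E
```

```text
time_s: 15.3
tool_pos: [0.5902, -0.3024, 0.0811]
tool_rot: [-44.2, 87.2, 140.9]
force: [-0.1, 0.1, 0.1]
grip_width: 0.0608
5.057356727880261 [ 0.5902 -0.3024  0.0811] [-0.0376  0.0306 -0.9988]
```

```bash
python3 -m pendant '{"xyz":[[0,0,-0.012],[0,0,-0.012],[0,0,-0.006],[0,0,0]],"turn":[0,0,0,0]}' 0.7
python3 - <<'E'
from fit import *
snap('wrist','w7.png')
E
```

```text
time_s: 15.8
tool_pos: [0.5906, -0.303, 0.0504]
tool_rot: [-44.9, 87.3, 140.2]
force: [0.9, 0.5, 0.1]
grip_width: 0.0609
```

View pics/w7.png

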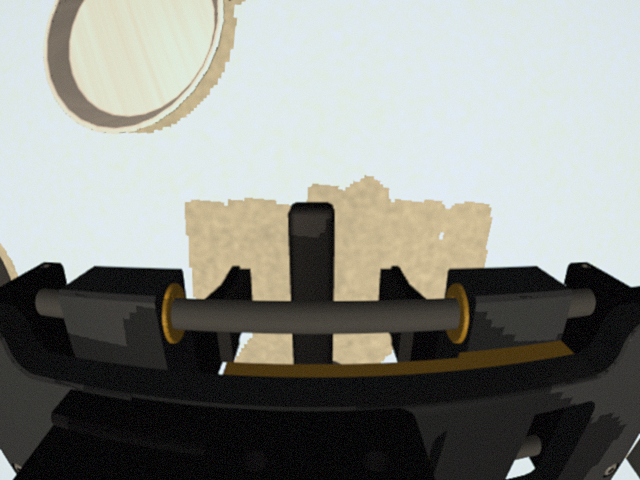

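Handle at column 311, parallel to the jaws, about 2 mm left of centre. Nudge over and grip.

```bash
python3 -m pendant '{"xyz":[[0,0.002,0],[0,0,0]],"turn":[0,0]}' 0.7
python3 -m pendant '{"xyz":[[0,0,0],[0,0,0],[0,0,0],[0,0,0],[0,0,0]],"turn":[0,0,0,0,0]}' 0 55
python3 - <<'E'
from fit import *
o=readout.get_obs(); M=R.from_euler('xyz',o['tool_rot'],degrees=True).as_matrix(); a=90+np.degrees(np.arctan2(M[1,1],M[0,1])); print(a,o['tool_pos'],M[:,0])
for c in ['scene','side']:
    im=snap(c,c+'8.png')
    for n in ['small_pan','small_pan_grip']:
        for d in pinpoint(c,n)[:1]: print(n,d['score'],toworld(c,d['at']))
E
python3 -m pendant '{"xyz":[[0,0,0.01],[0,0,0.015],[0,0,0.02],[0,0,0.02],[0,0,0.02],[0,0,0.015],[0,0,0]],"turn":[0,0,0,0,0,0,0]}' 0 55
```

```text
time_s: 16.1
tool_pos: [0.5913, -0.3012, 0.0514]
tool_rot: [-45.6, 87.4, 139.5]
force: [-0.9, -0.1, -0.7]
grip_width: 0.0612
time_s: 16.73
tool_pos: [0.5916, -0.3014, 0.0521]
tool_rot: [-45.9, 87.5, 139.1]
force: [0.0, -0.1, -0.4]
grip_width: 0.0188
5.042934169726166 [ 0.5916 -0.3014  0.0521] [-0.033   0.0285 -0.999 ]
small_pan 0.71 [ 0.4862 -0.3071 -0.001 ]
small_pan_grip 0.75 [ 0.594  -0.3001  0.0668]
small_pan 0.94 [ 0.4879 -0.3151  0.0008]
small_pan_grip 0.85 [ 0.5893 -0.3003  0.0736]
time_s: 17.9
tool_pos: [0.5926, -0.3016, 0.162]
tool_rot: [-49.0, 87.8, 136.1]
force: [0.8, 0.5, -1.5]
grip_width: 0.0174
```

```bash
python3 -m pendant '{"xyz":[[-0.002,0.01,0],[-0.006,0.022,0],[-0.006,0.022,0],[-0.006,0.022,0],[-0.006,0.022,0],[-0.006,0.022,0],[-0.006,0.022,0],[-0.006,0.022,0],[-0.006,0.022,0],[0,0,0]],"turn":[0.05,0.14,0.14,0.14,0.14,0.14,0.14,0.14,0.14,0]}' 0 55
python3 - <<'E'
from fit import *
o=readout.get_obs(); M=R.from_euler('xyz',o['tool_rot'],degrees=True).as_matrix(); a=90+np.degrees(np.arctan2(M[1,1],M[0,1])); print(a,o['tool_pos'],M[:,0],o['qpos'])
E
```

```text
time_s: 19.15
tool_pos: [0.5323, -0.1001, 0.1518]
tool_rot: [-55.7, 86.7, -160.0]
force: [0.4, 0.2, -1.1]
grip_width: 0.0174
75.60450280566579 [ 0.5323 -0.1001  0.1518] [-0.0536 -0.0195 -0.9984] [  5.7052  10.1473   1.2641 101.6098   1.3265  71.1644  -7.8571]
```

```bash
python3 -m pendant '{"xyz":[[-0.005,0.01,0.003],[-0.01,0.022,0.003],[-0.01,0.022,0.003],[-0.01,0.022,0.002],[-0.01,0.022,0],[-0.01,0.022,0],[-0.01,0.022,0],[-0.01,0.022,0],[-0.005,0.01,0],[0,0,0]],"turn":[0.06,0.14,0.14,0.14,0.14,0.14,0.14,0.14,0,0]}' 0 55
python3 - <<'E'
from fit import *
o=readout.get_obs(); M=R.from_euler('xyz',o['tool_rot'],degrees=True).as_matrix(); a=90+np.degrees(np.arctan2(M[1,1],M[0,1])); print(a,o['tool_pos'],M[:,0],o['qpos'])
E
```

```text
time_s: 20.4
tool_pos: [0.4475, 0.0682, 0.1581]
tool_rot: [-58.4, 86.2, -102.9]
force: [0.2, -0.7, -0.9]
grip_width: 0.0175
135.40675959659595 [0.4475 0.0682 0.1581] [-0.0148 -0.0647 -0.9978] [ -3.6216  -1.4492 -10.9582 113.3036   3.3022  69.9078  29.7081]
```

```bash
python3 -m pendant '{"xyz":[[0,0.008,0],[0,0.008,0],[0,0,0],[0,0,0]],"turn":[0.01,0,0,0]}' 0 55
python3 - <<'E'
from fit import *
o=readout.get_obs(); M=R.from_euler('xyz',o['tool_rot'],degrees=True).as_matrix(); a=90+np.degrees(np.arctan2(M[1,1],M[0,1])); print(a,o['tool_pos'],M[:,0])
p=o['tool_pos'];z=p[2]-.0521
c0=p[:2]-.105*np.array([np.cos(np.radians(a)),np.sin(np.radians(a))]);print('pan ctr',c0,z)
its=[('medium',.522,.0125,76,.005),('small',c0[0],c0[1],a,z)]
for c in ['scene','side']:
    im=snap(c,c+'9.png'); draw(c,im,its,c+'9o.png',(230,120,430,320) if c=='scene' else (230,130,430,320),3)
    for n in ['small_pan','medium_pan','small_pan_grip']:
        for d in pinpoint(c,n)[:1]: print(c,n,d['score'],toworld(c,d['at']))
E
```

```text
time_s: 20.9
tool_pos: [0.4487, 0.0828, 0.1578]
tool_rot: [-58.4, 86.2, -102.8]
force: [-0.5, -0.6, -1.0]
grip_width: 0.0173
135.60140082262222 [0.4487 0.0828 0.1578] [-0.0148 -0.0654 -0.9978]
pan ctr [0.5237 0.0093] 0.10574734389336268
scene small_pan 0.76 [0.5274 0.0102 0.1011]
scene medium_pan 0.96 [0.5216 0.0115 0.0066]
scene small_pan_grip 0.85 [0.4547 0.0839 0.1734]
side medium_pan 0.75 [0.5205 0.0133 0.0045]
side small_pan_grip 0.68 [0.4472 0.0839 0.1779]
```

View pics/scene9o.png

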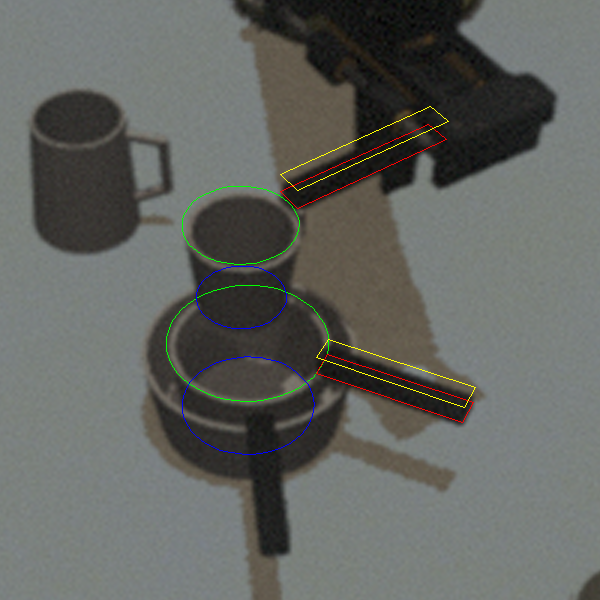

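View pics/side9o.png

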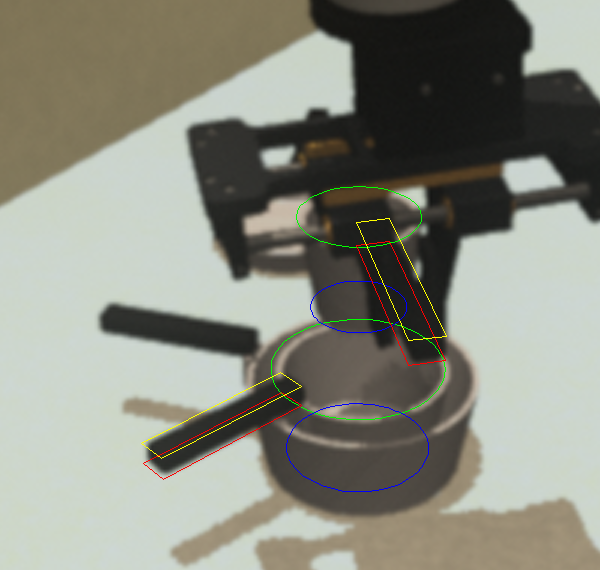

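The small pan is level and the overlay offsets match for both pans, so the relative position is reliable: correct by (−2, +3) mm and lower.

```bash
python3 -m pendant '{"xyz":[[-0.002,0.003,-0.008],[0,0,-0.012],[0,0,-0.012],[0,0,-0.010],[0,0,0]],"turn":[0.007,0,0,0,0]}' 0 55
python3 - <<'E'
from fit import *
o=readout.get_obs(); M=R.from_euler('xyz',o['tool_rot'],degrees=True).as_matrix(); a=90+np.degrees(np.arctan2(M[1,1],M[0,1])); print(a,M[:,0])
p=o['tool_pos']; print('ctr',p[:2]-.105*np.array([np.cos(np.radians(a)),np.sin(np.radians(a))]))
E
```

```text
time_s: 21.92
tool_pos: [0.4453, 0.086, 0.1118]
tool_rot: [-60.0, 86.1, -103.9]
force: [0.1, 0.3, -2.1]
grip_width: 0.0177
136.06783912922265 [-0.0163 -0.0658 -0.9977]
ctr [0.521  0.0131]
```

```bash
python3 -m pendant '{"xyz":[[0.001,0,-0.008],[0,0,-0.010],[0,0,-0.010],[0,0,-0.006],[0,0,0]],"turn":[0,0,0,0,0]}' 0 55
python3 - <<'E'
from fit import *
o=readout.get_obs(); M=R.from_euler('xyz',o['tool_rot'],degrees=True).as_matrix(); a=90+np.degrees(np.arctan2(M[1,1],M[0,1])); print(a,M[:,0])
p=o['tool_pos']; print('ctr',p[:2]-.105*np.array([np.cos(np.radians(a)),np.sin(np.radians(a))]))
im=snap('scene','scene10.png');cv2.imwrite('pics/scene10c.png',cv2.resize(im[150:330,220:440,::-1],None,fx=3,fy=3))
E
```

```text
time_s: 22.55
tool_pos: [0.4467, 0.086, 0.0756]
tool_rot: [-59.7, 86.1, -103.6]
force: [1.1, -0.0, -1.4]
grip_width: 0.0173
136.05882648615056 [-0.0158 -0.0656 -0.9977]
ctr [0.5223 0.0131]
```

View pics/scene10c.png

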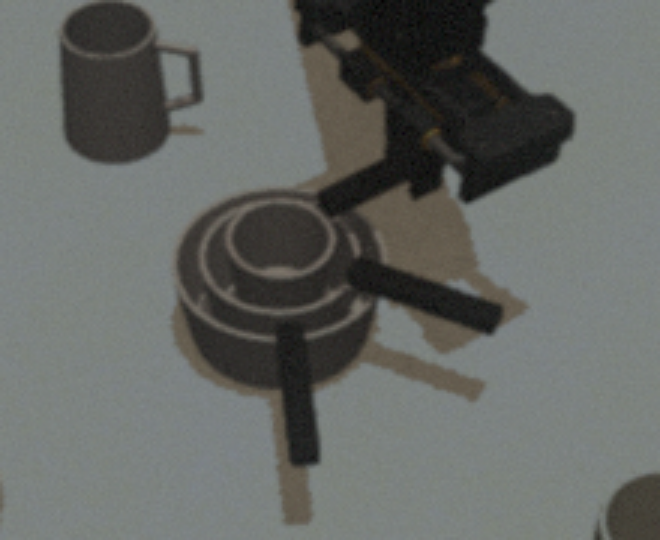

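The small pan is inside the medium one and roughly concentric at (280,240). About 13 mm remains.

```bash
python3 -m pendant '{"xyz":[[0,0,-0.004],[0,0,-0.004],[0,0,-0.002],[0,0,0]],"turn":[0,0,0,0]}' 0 55
python3 -m pendant '{"xyz":[[0,0,-0.001],[0,0,-0.001],[0,0,0]],"turn":[0,0,0]}' 0 55
python3 -m pendant '{"xyz":[[0,0,-0.001],[0,0,0]],"turn":[0,0]}' 0 55
```

```text
time_s: 23.1
tool_pos: [0.4476, 0.0862, 0.0659]
tool_rot: [-58.0, 86.2, -101.9]
force: [0.1, -0.9, -1.3]
grip_width: 0.0177
time_s: 23.48
tool_pos: [0.4478, 0.0862, 0.064]
tool_rot: [-57.7, 86.2, -101.6]
force: [-0.3, 0.0, -1.1]
grip_width: 0.0176
time_s: 23.72
tool_pos: [0.4479, 0.0862, 0.063]
tool_rot: [-57.5, 86.2, -101.3]
force: [0.4, -0.4, -1.1]
grip_width: 0.0173
```

```bash
python3 -m pendant '{"xyz":[[-0.001,0,-0.001],[0,0,0]],"turn":[0,0]}' 0 55
for i in 1 2; do python3 -m pendant '{"xyz":[[0,0,-0.001],[0,0,0]],"turn":[0,0]}' 0 55; done
```

```text
time_s: 23.98
tool_pos: [0.4474, 0.0864, 0.0623]
tool_rot: [-56.5, 86.2, -100.3]
force: [-0.5, -0.3, -0.1]
grip_width: 0.0176
time_s: 24.22
tool_pos: [0.4474, 0.0866, 0.0617]
tool_rot: [-56.4, 86.2, -100.3]
force: [0.0, 0.9, 0.9]
grip_width: 0.0176
time_s: 24.48
tool_pos: [0.4474, 0.0868, 0.0612]
tool_rot: [-56.3, 86.2, -100.2]
force: [-0.3, 0.7, 2.1]
grip_width: 0.0174
```

```bash
python3 -m pendant '{"xyz":[[0,0,-0.001],[0,0,0]],"turn":[0,0]}' 0 55
python3 -m pendant '{"xyz":[[0,0,0],[0,0,0],[0,0,0],[0,0,0]],"turn":[0,0,0,0]}' 0.6 55
python3 -m pendant '{"xyz":[[0,0,0.015],[0,0,0.03],[0,0,0.03],[0,0,0.03],[0,0,0.02],[0,0,0]],"turn":[0,0,0,0,0,0]}' 0.6 55
python3 - <<'E'
from fit import *
im=snap('scene','scene11.png');cv2.imwrite('pics/scene11c.png',cv2.resize(im[150:330,220:440,::-1],None,fx=3,fy=3))
for k,a,z in [('big',16,0),('medium',76,.005),('small',136,.01)]: print(k,*handle_fit('scene',im,.522,.0125,a,k,z))
for n in ['small_pan','medium_pan','big_pan','small_pan_grip','medium_pan_grip','shallow_pan','mug','milk_jug']:
    for d in pinpoint('scene',n)[:1]: print(n,d['score'],toworld('scene',d['at']))
im=snap('side','side11.png');cv2.imwrite('pics/side11c.png',cv2.resize(im[150:330,220:440,::-1],None,fx=3,fy=3))
for k,a,z in [('big',16,0),('medium',76,.005),('small',136,.01)]: print(k,*handle_fit('side',im,.522,.0125,a,k,z))
for n in ['small_pan','medium_pan','big_pan','small_pan_grip','medium_pan_grip','shallow_pan','mug','milk_jug']:
    for d in pinpoint('side',n)[:1]: print(n,d['score'],toworld('side',d['at']))
E
```

```text
time_s: 24.72
tool_pos: [0.4474, 0.0871, 0.0607]
tool_rot: [-56.2, 86.2, -100.1]
force: [-1.8, 0.0, 3.8]
grip_width: 0.0177
time_s: 25.22
tool_pos: [0.4477, 0.0865, 0.0598]
tool_rot: [-56.0, 86.2, -99.8]
force: [-0.4, -0.1, -0.5]
grip_width: 0.0478
time_s: 25.98
tool_pos: [0.4479, 0.0867, 0.1936]
tool_rot: [-52.5, 86.3, -96.4]
force: [0.5, 0.0, 0.2]
grip_width: 0.052
big 836 [0.6244 0.0414] 16.203590612683914 [0.691  0.0607] 0.12732848104831934
medium 751 [0.5484 0.096 ] 71.87920868679586 [0.5681 0.1562] 0.12011932146451723
small 658 [0.4754 0.0704] 138.76090824102783 [0.4202 0.1189] 0.13781807535783863
small_pan 0.95 [0.5239 0.0154 0.0078]
medium_pan 0.76 [0.5207 0.0114 0.0048]
big_pan 0.79 [ 0.5239  0.014  -0.0016]
small_pan_grip 0.69 [0.4543 0.0891 0.0779]
medium_pan_grip 0.86 [0.5529 0.1147 0.0742]
shallow_pan 0.96 [ 0.7211 -0.1837  0.0011]
mug 0.92 [ 0.705   0.2701 -0.0015]
milk_jug 0.86 [ 0.3544 -0.1455 -0.0053]
big 393 [0.6301 0.0482] 15.536377628845504 [0.6808 0.0622] 0.10273505727307669
medium 550 [0.5433 0.1097] 75.43583045758285 [0.5563 0.1597] 0.1039599582604701
small 598 [0.4538 0.0821] 134.25119741385254 [0.4131 0.1238] 0.1261734607103527
small_pan 0.93 [0.5215 0.0082 0.0076]
medium_pan 0.6 [0.521  0.0102 0.0035]
big_pan 0.61 [ 0.5214  0.0112 -0.002 ]
small_pan_grip 0.68 [0.4462 0.0871 0.0812]
medium_pan_grip 0.57 [0.5505 0.1106 0.0774]
shallow_pan 0.57 [ 0.7166 -0.1793 -0.0014]
mug 0.89 [ 0.7012  0.2655 -0.0048]
milk_jug 0.87 [ 0.3542 -0.1468  0.0021]
```

View pics/scene11c.png

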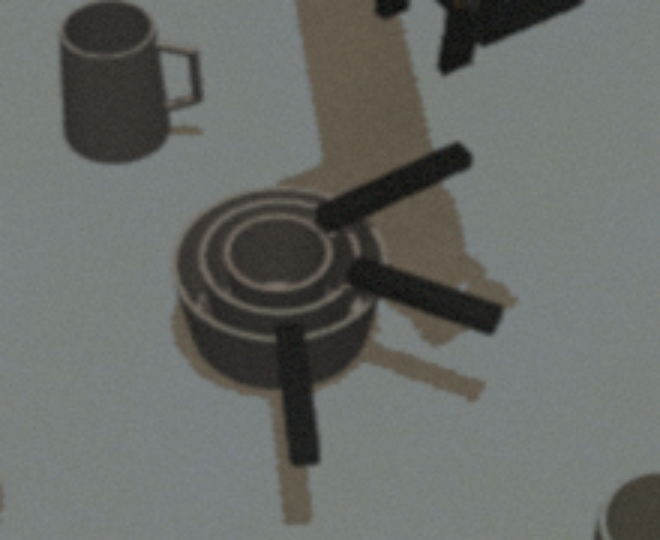

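View pics/side11c.png

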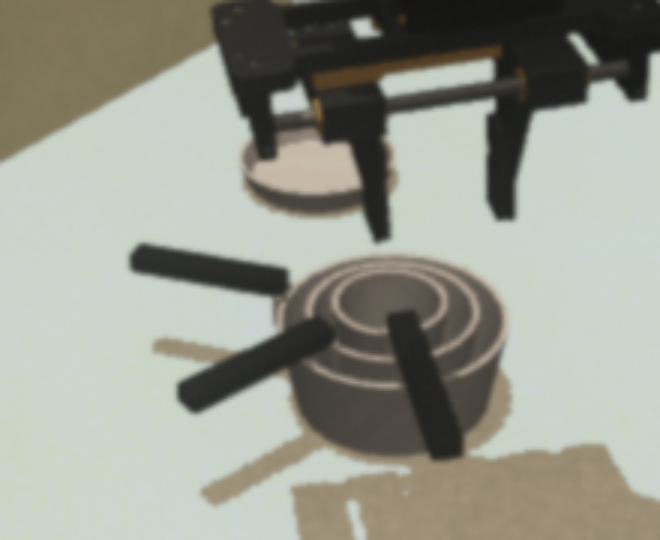

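All three rims are concentric and level in both views. The handles are fanned about 16°, 76° and 136°, and the gripper is clear.

```bash
python3 -c "
from cell import sign_off
print(sign_off())"
```

```text
the job is handed in; nothing more can be done
None
```

The saucepans are nested: the medium pan is in the big one, and the small pan is in the medium one. I handed the job in at about 27 s of the 61 s allowed. Each pan was gripped by its handle bar at 55 N, lowered until the wrist felt it touch down, and only then released.

- **Seating:** The final scene and side pictures show the three rims level and concentric. The networks put the medium pan's underside at about 4 mm and the small pan's at about 8 mm, against 5 and 10 mm expected.
- **Handles:** By the jaw angle at release, the medium handle points to 76° and the small one to 136°; the big pan's fits at about 16°. That makes each step close to 60°.
- **Everything else:** The big pan, frying pan, mug and milk jug were all found within about 4 mm of where they started, which is the networks' error. No wrist force reading passed about 4 N.

**Disagreements in the checks:**
- The scene camera's handle fits gave 72° for the medium pan and 139° for the small one, while the side camera gave 75° and 134°. The scene fits are disturbed by the dark pan walls, so I relied on the jaw angles.
- The tool drifted about 4° off vertical during the faster moves. By the tool readings, this rolled the small pan about 1.5° during the carry, and it still looked level once set down.

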